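# Reset the paper guide with the square key

## Robot

A 6-joint arm with a two-finger parallel gripper is mounted at the origin on the work surface. World frame = base frame: x ahead of the robot, y to its left, z up, the work surface at z = 0. Lengths are in m, angles in rad, forces in N, time in s.
With the tool pointing down it reaches from about 0.35 to 0.975 m from the base axis. Payload 4.9 kg.
Tool frame: the origin (TCP) lies at the very end of the fingers, on their centre line; the grasp point (between the pads) lies 19 mm behind it (ctrl.tcp_to_grasp is the z of the grasp point in the tool frame, in m); z points along the fingers, y is the line along which they close (so a half turn about z gives the same grasp; the last joint's range is limited). The gripper opens to 85 mm and grips with 20 to 120 N. Pads are 22 mm wide; open, the fingers measure 114 mm over their backs; the gripper's body (76 mm by 85 mm) begins 54 mm behind the grasp point. The pads swing forward as they close: fully open they stand 13 mm farther back than shut.
Start: joints at [-1.341, 0.053, 1.613, -0, 1.476, -0.119], TCP at [0.214, -0.587, 0.211] pointing down, gripper open.
Joint ranges: [-3.01, 3.01], [-1.01, 2.22], [0.06, 2.58], [-1.02, 4.17], [0.09, 2.62], [-3.14, 3.14]. Speed limits (rad/s): [2.57, 2.57, 3.14, 3.14, 3.14, 3.14].

## Interface

Orientations are given as a rotation vector (axis times angle).
In Python, from station import ctrl, eyes, job, nets gives the robot as it stands. The module is installed in compiled form; this text tells all that it offers.
- The arm moves only by the tool jog_arm, never from a script. Its argument "commands" is one flat list of numbers, 7 for each row, row after row: the shift along the tool's x, y, z each as a share of 0.06 m, from -1 to 1, then the turn, a rotation vector about the tool's x, y, z each as a share of 0.1 rad, from -1 to 1, then the finger opening in mm, from 0 to 85.4. In form: [x, y, z, ax, ay, az, grip, x, y, z, ax, ay, az, grip, ...]. A call has 1 to 20 rows; each row shifts and turns the commanded pose from where the row before left it, along the tool's axes as they then stand; what a row does not reach is not made up. A row lasts 1/8 s, in which the tool goes at most 62.5 mm and 10.7 degrees, less where a joint would pass 70% of its speed; a pose out of reach is approached as far as the arm can. A call with a number of a shift or a turn outside -1 to 1 is refused whole. A call with a gripper value outside its range is refused whole. The fingers move at their own pace and stop on an object; "newtons" is the grip in N (left out, the last holds). Time passes only in rows, so rows that do not move let the fingers close. It gives the time, the measured TCP pose, the force, the opening and the grip force at its end, in the units of the state.
- ctrl.get_obs(): the state, without advancing time (a new reading comes with each control period).
- eyes.get_image(name): name is "scene" or "top" or "wrist"; returns a dict with "image" (400x640x3 uint8, red, green, blue), "z_map" (400x640 float32, m along the optical axis (not along the pixel's ray), 0 where there is no reading), "K" (3x3 intrinsics, pixels), "cam_to_world" (4x4, takes a point from camera to world coordinates). Camera axes: x right, y up, looking along -z (the intrinsics and any distortion apply to the point x, -y, -z); pixel columns grow to the right and rows downward; lengths in m; the calibration is good to about 2 mm. The wrist camera is an equidistant fisheye: a pixel r from the principal point sees the ray r / f radians off the axis. A picture is of the moment at which its call begins.
- job.finish_job(): hands the job in; it is judged then, once.
Trained networks look in the newest picture that a camera, given by its name, has taken for a name from the list of things; names that differ only in an ending like _2 or _b are one class to them, and where a whole thing is asked for, a point or a joint stands for the part that bears it (a point fixed in the world has none). Each returns a list of dicts, best first, with "p" (0 to 1); they miss things now and then, are a little off and sometimes report something else, mostly with a low value. They report only what shows in the picture. A call takes as long as a camera call.
- nets.silhouettes(camera, name): "mask" (400x640 bool, what is visible of it) and "bbox" ([left, top, right, bottom] in pixels, round what is visible of it).
The state is a dict: "t": time; "q": joint angles; "dq": joint speeds; "effort": joint torques, N m; "tool_pos": TCP position; "tool_rot": TCP orientation; "contact_force": force on the tool from outside, world axes, zero at the start; "wrist_torque": the same for the moment, N m; "opening": finger opening in m; "grip_force": force on a finger pad.
Only numpy, scipy, OpenCV 4.12 (cv2) and the standard library are available. Lean on these libraries where they do the work, as an engineer would, in place of code of your own. Each camera call takes 0.05 s, during which the arm holds its last target. There are 200 camera calls.

## Task

Take the square key out of its wooden block, find the socket of the clamp knob on the paper guide with its tip, and turn the knob anticlockwise until the clamp is loose. With the key still in the socket, slide the carriage along the rail until its pointer is level with the pointed steel marker, and clamp the knob fully home again (clockwise). Then hang the key back in its block and let go; work the carriage and knob only with the key, and leave the two clay figures where they stand.

Things in the scene. Friction and masses are not known exactly. Their poses are not given: they have to be found in the camera images.
- rail: The paper guide, fixed: plywood board 200 x 300 x 12 mm with an aluminium rail 40 wide, 280 long, top 30 mm over the table. Origin: underside centre of the board, on the table; y runs along the rail, x across it (towards the marker and scale), z up.
- carriage: Dark steel carriage 84 (x, across the rail) x 64 (y, along it) mm, top 47 mm over the table, slides along the rail's y over +-100 mm, stopped by rail ends; about 4 N to move when the knob is loose, held against more than 25 N when it is tight. Origin on the rail's centre line at table height; axes parallel to the rail's.
- pointer (a point): Tip of the carriage's small triangular pointer, 52 mm from the carriage centre on its +x side, 46 mm over the table. It is to be level with the marker along the rail's y.
- slot (a point): Middle of the cross slot in the carriage, at the height of the knob's top face (77 mm over the table), on the carriage centre line; axes parallel to the rail's. The knob is captive in this slot but its centre may stand up to 12 mm to either side along this point's x (not measured; it shows from above, and is found by touch); along y it is always at 0. The knob moves in the slot against about 8 N.
- knob (a joint): Angle of the clamp knob in rad, about z, growing anticlockwise seen from above: 0 = clamped fully home (stop), 1.3 = loose (stop); the carriage comes free at about 1.05. It needs about 0.25 N m. Steel fluted knob 57 mm across, 30 mm high with a square socket 22.4 x 22.4 mm, 22 mm deep, with a 1.5 mm chamfer, in its top face; at angle 0 the socket's sides are parallel to the rail's x and y.
- mark_tip (a point): Top of the point of the fixed pointed steel marker (block 22 x 30 x 34 mm) on the guide's board, 56 mm from the rail's centre line on its +x side, 46 mm over the table; axes parallel to the rail's. It stands 55 to 180 mm further along +y than the pointer at the start.
- key: The square key, 108 mm tall, 180 g, upright: origin at the centre of the lower end. Steel square tip 20 x 20 mm up to 30 mm, sides parallel to x and y; round shaft to 58 mm; round collar 62 mm across from 58 to 64 mm; wooden flat grip 64 (x) x 16 (y) mm from 64 to 108 mm, to be gripped across y, at about 90 mm.
- key_tip (a point): Centre of the lower end of the key (the same point and axes as key).
- holder: The key's fixed wooden block, 80 x 80 x 62 mm high, with a square through hole 38 x 38 mm; origin at the underside centre. The key hangs in it upright by its collar, its lower end 4 mm over the table, at any yaw. The block stands to the left or to the right of the guide.
- octopus: Bystander: red clay octopus, 115 mm across, 128 mm high, loose, on the other side of the guide from the key's block. Origin: underside centre.
- snail: Bystander: light blue clay snail, 90 mm long, 50 mm high, loose, far left. Origin: underside centre.

How it is judged:
By the outcome, as a careful person would: the job done as asked, in the order asked, and still so for the second after the job is handed in, with the robot touching nothing.
It also fails if it takes over 67 s, if anything falls off the work surface, if the arm or the gripper's body presses on something with over 40 N, if the wrist force passes 120 N, or if a joint passes its speed limit or range.

## Working session

There is one attempt and no reset: what is moved stays moved. The work goes in short steps, Python scripts to look and compute and a tool call to move; the robot and the scene stay as the last step left them, time stands still between calls to the robot, and variables do not carry over. Pictures are saved under pics/ and viewed, at most 10 in all, crops included, and the job is handed in when it is done.

Besides the shell and the picture viewer there is one more tool, called after "Emit:" as a command line: name --argument value ..., lists and objects as JSON in quotes. jog_arm: Moves the arm, as the interface text tells. Shift numbers are shares of 0.06 m and turn numbers shares of 0.1 rad, none past 1 either way. Its arguments: {"type":"object","properties":{"commands":{"type":"array","items":{"type":"number"}},"newtons":{"type":"number"}},"required":["commands"]}

```bash
mkdir -p pics; cat > h.py <<'E'
import numpy as np, cv2
from station import ctrl, eyes, job, nets
from scipy.spatial.transform import Rotation as R
def grab(n):
    return eyes.get_image(n)
def pts(d):
    """world point map for pinhole camera"""
    K=d["K"];z=d["z_map"];v,u=np.mgrid[0:400,0:640]
    P=np.stack([(u-K[0,2])/K[0,0]*z,-(v-K[1,2])/K[1,1]*z,-z],-1)
    T=d["cam_to_world"];W=P@T[:3,:3].T+T[:3,3]
    W[z==0]=np.nan
    return W
def save(n,im): cv2.imwrite("pics/"+n,im[...,::-1])
E
python3 - <<'E'
from h import *
s=grab("scene");t=grab("top")
save("a.png",np.vstack([s["image"],t["image"]])[:, :] if 0 else cv2.resize(np.vstack([s["image"],t["image"]]),(480,600)))
save("top.png",t["image"])
o=ctrl.get_obs();print({k:np.round(v,3).tolist() for k,v in o.items()}, ctrl.tcp_to_grasp)
for c,d in(("top",t),("scene",s)):
    W=pts(d);print(c,d["K"].round(1).tolist(),d["cam_to_world"].round(3).tolist())
    for n in["rail","carriage","knob","mark_tip","key","holder","octopus","snail","pointer"]:
        for r in nets.silhouettes(c,n)[:2]:
            w=W[r["mask"]];print(n,round(r["p"],2),r["bbox"],np.nanmedian(w,0).round(3),np.nanpercentile(w[:,2],98).round(3),r["mask"].sum())
E
```

```text
{'t': 0.1, 'q': [-1.341, 0.053, 1.614, 0.0, 1.476, -0.119], 'dq': [-0.001, -0.0, -0.004, 0.001, 0.001, 0.0], 'effort': [0.001, -39.491, -37.136, -0.0, 0.004, -0.0], 'tool_pos': [0.213, -0.587, 0.209], 'tool_rot': [-3.092, -0.545, 0.0], 'contact_force': [-0.152, 1.444, -0.261], 'wrist_torque': [-0.052, 0.001, 0.01], 'grip_force': 0.0, 'opening': 0.086} -0.0187
top [[468.5, 0.0, 315.9], [0.0, 468.5, 203.0], [0.0, 0.0, 1.0]] [[0.002, 0.996, -0.084, 0.4], [-1.0, 0.004, 0.024, 0.105], [0.024, 0.084, 0.996, 1.348], [0.0, 0.0, 0.0, 1.0]]
rail 0.84 [284.9, 151.5, 397.9, 237.1] [ 0.531 -0.     0.014] 0.076 7083
carriage 0.69 [348.8, 178.3, 375.2, 216.0] [ 0.523 -0.053  0.05 ] 0.081 765
knob 0.92 [352.7, 184.3, 373.1, 207.7] [ 0.529 -0.055  0.074] 0.082 375
mark_tip 0.49 [321.7, 159.0, 335.6, 172.4] [0.617 0.04  0.046] 0.051 100
key 0.81 [214.8, 196.5, 240.7, 217.8] [0.5   0.309 0.072] 0.116 396
holder 0.77 [214.5, 186.6, 248.3, 218.3] [0.515 0.293 0.061] 0.067 448
holder 0.23 [350.5, 179.1, 376.6, 214.6] [ 0.524 -0.054  0.051] 0.081 731
octopus 0.73 [426.2, 198.7, 469.7, 235.8] [ 0.474 -0.288
[... 370 characters left out ...]
007, 0.765, 0.644, 0.662], [0.0, 0.0, 0.0, 1.0]]
rail 0.6 [242.0, 168.5, 358.3, 266.9] [0.553 0.031 0.014] 0.076 6744
carriage 0.74 [266.8, 169.1, 306.4, 206.6] [ 0.538 -0.038  0.048] 0.078 976
knob 0.76 [271.4, 169.5, 296.0, 196.1] [ 0.534 -0.044  0.071] 0.079 452
mark_tip 0.62 [269.9, 214.8, 281.0, 234.8] [0.623 0.048 0.043] 0.048 168
key 0.84 [376.7, 242.3, 414.4, 278.9] [0.512 0.316 0.087] 0.113 1020
holder 0.64 [360.6, 255.1, 420.0, 307.3] [0.537 0.336 0.046] 0.064 1641
octopus 0.91 [237.2, 112.6, 272.1, 160.9] [ 0.489 -0.281  0.066] 0.123 1064
snail 0.71 [428.2, 339.8, 478.2, 386.1] [0.546 0.502 0.023] 0.051 827
pointer 0.67 [264.4, 171.5, 306.2, 204.9] [ 0.538 -0.038  0.049] 0.078 930
```

View pics/top.png

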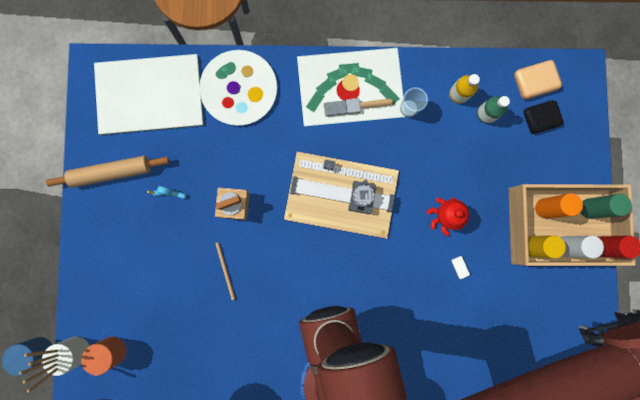

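View pics/a.png

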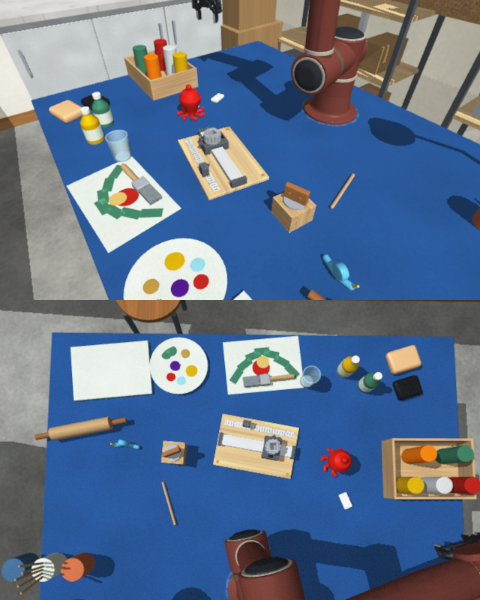

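```bash
cat >> h.py <<'E'
def xyz_at(c,uv,z):
    """intersect pixel ray with plane z (pinhole)"""
    K=c["K"];T=c["cam_to_world"]
    r=T[:3,:3]@np.array([(uv[0]-K[0,2])/K[0,0],-(uv[1]-K[1,2])/K[1,1],-1]);o=T[:3,3]
    return o+r*(z-o[2])/r[2]
def rect(P):
    """min area rect of Nx2 points: centre, size, angle(rad) of the long side"""
    c,(w,h),_=r=cv2.minAreaRect((P*1000).astype(np.float32))
    b=cv2.boxPoints(r);e=[b[1]-b[0],b[2]-b[1]];e=max(e,key=np.linalg.norm)
    return np.round(np.array(c)/1000,4),np.round([w,h],1),round(np.arctan2(e[1],e[0]),4)
def plan(pos,tool_x_yaw=None,n=None):
    """shares for a straight move of n rows to pos with the tool straight down"""
    o=ctrl.get_obs();p=o["tool_pos"];Rm=R.from_rotvec(o["tool_rot"])
    if tool_x_yaw is None: tool_x_yaw=np.arctan2(*Rm.as_matrix()[[1,0],0])
    c,s=np.cos(tool_x_yaw),np.sin(tool_x_yaw)
    G=R.from_matrix([[c,s,0],[s,-c,0],[0,0,-1]])
    d=Rm.inv().apply(np.array(pos)-p);rv=(Rm.inv()*G).as_rotvec()
    n=n or int(np.ceil(max(np.linalg.norm(d)/.058,np.linalg.norm(rv)/.1)))
    print("now",p.round(4),"yaw",round(np.arctan2(*Rm.as_matrix()[[1,0],0]),4),"d_tool",d.round(4),"rv",rv.round(4),"n",n,"row",(d/.06/n).round(3),(rv/.1/n).round(3))
E
python3 - <<'E'
from h import *
w=grab("wrist");save("w0.png",w["image"]);print(w["K"].round(1).tolist(),w["cam_to_world"].round(3).tolist())
for c in("top","scene"):
    d=grab(c);W=pts(d)
    def m(n,i=0): return nets.silhouettes(c,n)[i]["mask"]
    r=m("rail")&(W[...,2]>.004)&(W[...,2]<.02);print(c,"board",rect(W[r][:,:2]))
    k=m("key");g=k&(W[...,2]>.1);print("grip",rect(W[g][:,:2]),g.sum(),W[g][:,2].max())
    h=m("holder");h=h&(W[...,2]>.055)&(W[...,2]<.068);print("holder",rect(W[h][:,:2]))
    h=m("knob")&(W[...,2]>.07);print("knob",rect(W[h][:,:2]))
    h=m("mark_tip")&(W[...,2]>.03);print("mark",rect(W[h][:,:2]))
plan([.42,-.03,.3],-.165)
E
```

```text
[[309.7, 0.0, 317.1], [0.0, 309.7, 204.4], [0.0, 0.0, 1.0]] [[0.341, 0.901, 0.268, 0.281], [-0.94, 0.327, 0.097, -0.562], [-0.001, -0.285, 0.959, 0.373], [0.0, 0.0, 0.0, 1.0]]
top board (array([ 5.359e-01, -1.000e-04]), array([301.7, 200. ]), np.float32(1.3924))
grip (array([0.5044, 0.3101]), array([16.4, 63.2]), np.float32(-1.1937)) 159 0.11776068967494879
holder (array([0.5057, 0.3087]), array([78.5, 80.4]), np.float32(-0.0976))Traceback (most recent call last):
  File "<stdin>", line 9, in <module>
  File "<stdin>", line 5, in m
IndexError: list index out of range
```

```bash
cat >> h.py <<'E'
def fpts(d):
    """world point map for wrist fisheye"""
    K=d["K"];z=d["z_map"];v,u=np.mgrid[0:400,0:640]
    x=(u-K[0,2])/K[0,0];y=(v-K[1,2])/K[1,1];th=np.hypot(x,y)+1e-9
    k=np.tan(th)/th
    P=np.stack([x*k*z,-y*k*z,-z],-1);T=d["cam_to_world"];W=P@T[:3,:3].T+T[:3,3];W[z==0]=np.nan
    return W
E
python3 - <<'E'
from h import *
plan([.52,-.05,.22],1.393)
E
```

```text
now [ 0.2136 -0.5873  0.2105] yaw 0.3488 d_tool [ 0.4716 -0.4003 -0.0095] rv [-0.0000e+00 -1.0000e-04 -1.0442e+00] n 11 row [ 0.715 -0.606 -0.014] [-0.    -0.    -0.949]
```

```bash
cat >> h.py <<'E'
def rows(pos,yaw=None,grip=85,n=None,vmax=.057):
    """rows of a straight move with turn, in tool axes as they turn"""
    o=ctrl.get_obs();p=np.array(o["tool_pos"]);M=R.from_rotvec(o["tool_rot"]).as_matrix()
    y0=np.arctan2(M[1,0],M[0,0]);yaw=y0 if yaw is None else yaw
    dy=(yaw-y0+np.pi)%(2*np.pi)-np.pi;d=np.array(pos)-p
    n=n or max(1,int(np.ceil(max(np.linalg.norm(d)/vmax,abs(dy)/.098))))
    out=[]
    for i in range(n):
        a=y0+dy*i/n;c,s=np.cos(a),np.sin(a);e=d/n/.06
        out+=[c*e[0]+s*e[1],s*e[0]-c*e[1],-e[2],0,0,-dy/n/.1,grip]
    print("now",p.round(4),"yaw",round(y0,4),"n",n);print([float(round(x,3)) for x in out])
E
python3 - <<'E'
from h import *
rows([.52,-.05,.22],1.393)
E
```

```text
now [ 0.2136 -0.5873  0.2105] yaw 0.3488 n 11
[0.715, -0.606, -0.014, 0.0, 0.0, -0.949, 85.0, 0.769, -0.536, -0.014, 0.0, 0.0, -0.949, 85.0, 0.816, -0.461, -0.014, 0.0, 0.0, -0.949, 85.0, 0.856, -0.381, -0.014, 0.0, 0.0, -0.949, 85.0, 0.888, -0.298, -0.014, 0.0, 0.0, -0.949, 85.0, 0.913, -0.213, -0.014, 0.0, 0.0, -0.949, 85.0, 0.929, -0.125, -0.014, 0.0, 0.0, -0.949, 85.0, 0.936, -0.037, -0.014, 0.0, 0.0, -0.949, 85.0, 0.936, 0.052, -0.014, 0.0, 0.0, -0.949, 85.0, 0.927, 0.141, -0.014, 0.0, 0.0, -0.949, 85.0, 0.909, 0.228, -0.014, 0.0, 0.0, -0.949, 85.0]
```

Emit:
jog_arm --commands '[0.715,-0.606,-0.014,0,0,-0.95,85,0.77,-0.536,-0.014,0,0,-0.95,85,0.816,-0.46,-0.014,0,0,-0.95,85,0.856,-0.38,-0.014,0,0,-0.95,85,0.888,-0.3,-0.014,0,0,-0.95,85,0.913,-0.213,-0.014,0,0,-0.95,85,0.93,-0.125,-0.014,0,0,-0.95,85,0.936,-0.037,-0.014,0,0,-0.95,85,0.936,0.052,-0.014,0,0,-0.95,85,0.927,0.141,-0.014,0,0,-0.95,85,0.91,0.228,-0.014,0,0,-0.95,85,0,0,0,0,0,0,85]'

```text
t: 2.8
tool_pos: [0.521, -0.0468, 0.2199]
tool_rot: [-2.403, -2.023, -0.001]
contact_force: [-0.8, -0.4, -0.0]
opening: 0.0855
grip_force: 0.0
```

```bash
cat > look.py <<'E'
from h import *
d=grab("wrist");W=fpts(d);np.save("w1.npy",W)
save("w1.png",d["image"])
for n in["rail","carriage","knob","mark_tip","key","holder","pointer"]:
    for r in nets.silhouettes("wrist",n)[:2]:
        w=W[r["mask"]];z=w[:,2];print(n,round(r["p"],2),r["bbox"],np.nanmedian(w,0).round(3),np.nanpercentile(z,98).round(3),r["mask"].sum())
        lo,hi=dict(rail=(.006,.018),carriage=(.042,.052),knob=(.07,.085),mark_tip=(.04,.055),key=(.1,.12),holder=(.055,.07),pointer=(.042,.052))[n]
        q=w[(z>lo)&(z<hi)]
        if len(q)>9: print("   rect",rect(q[:,:2]),len(q),np.median(q[:,2]).round(4))
E
python3 look.py
```

```text
rail 0.81 [240.5, 8.6, 411.1, 257.2] [0.535 0.004 0.012] 0.075 37648
   rect (array([ 5.373e-01, -3.000e-04]), array([300.8, 201.2]), np.float32(1.3894)) 26140 0.0114
knob 0.95 [302.3, 166.5, 353.5, 223.8] [ 0.53  -0.055  0.074] 0.077 2465
   rect (array([ 0.5303, -0.0567]), array([56. , 54.2]), np.float32(1.3954)) 1709 0.0751
mark_tip 0.93 [378.9, 79.5, 404.9, 109.5] [0.617 0.037 0.045] 0.047 627
   rect (array([0.6162, 0.0379]), array([29.2, 28. ]), np.float32(1.3368)) 543 0.0449
pointer 0.88 [284.6, 153.3, 373.9, 221.2] [ 0.528 -0.052  0.053] 0.077 4490
   rect (array([ 0.5317, -0.0572]), array([64.3, 94.5]), np.float32(-0.176)) 2023 0.0462
```

View pics/w1.png

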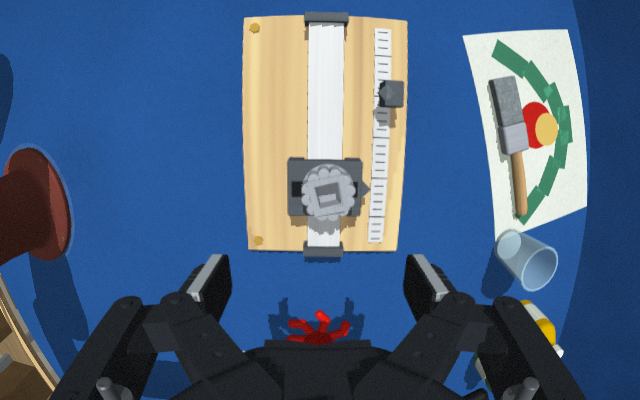

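```bash
cat >> h.py <<'E'
RC=np.array([.5368,-.0002]);RY=-.179
def to_rail(P):
    c,s=np.cos(RY),np.sin(RY);d=np.asarray(P)[...,:2]-RC
    return np.stack([d[...,0]*c+d[...,1]*s,-d[...,0]*s+d[...,1]*c],-1)
def from_rail(P):
    c,s=np.cos(RY),np.sin(RY);P=np.asarray(P)
    return np.stack([P[...,0]*c-P[...,1]*s,P[...,0]*s+P[...,1]*c],-1)+RC
def ortho(d,x0,x1,y0,y1,z,s):
    """resample wrist picture on plane z in rail frame (mm), s px/mm; x right, y up"""
    X,Y=np.meshgrid(np.arange(x0,x1,1/s),np.arange(y1,y0,-1/s))
    w=from_rail(np.stack([X,Y],-1)/1000);P=np.dstack([w,np.full(X.shape,z)])
    T=d["cam_to_world"];q=(P-T[:3,3])@T[:3,:3]
    x,y,zz=q[...,0],-q[...,1],-q[...,2];r=np.hypot(x,y)+1e-12;th=np.arctan2(r,zz);K=d["K"]
    return cv2.remap(d["image"],(K[0,0]*th*x/r+K[0,2]).astype(np.float32),(K[1,1]*th*y/r+K[1,2]).astype(np.float32),cv2.INTER_CUBIC)
E
python3 - <<'E'
from h import *
d=grab("wrist")
a=ortho(d,-45,75,-105,-15,.077,5);b=ortho(d,30,75,-90,60,.046,4)
im=np.zeros((600,800,3),np.uint8);im[:450,:600]=a[:450,:600];im[:600,610:790]=b[:600,:180]
save("o1.png",im)
W=np.load("w1.npy")
for n in("knob","mark_tip","pointer"):
    m=nets.silhouettes("wrist",n)[0]["mask"];w=W[m];r=to_rail(w)*1000
    if n=="knob": q=r[w[:,2]>.07];print(n,cv2.minEnclosingCircle(q.astype(np.float32)),q.mean(0))
    if n=="mark_tip": q=r[(w[:,2]>.04)];print(n,q.min(0),q.max(0),q[q[:,0].argsort()[:8]].round(1).tolist())
    if n=="pointer": q=r[(w[:,2]<.056)];print(n,q.min(0),q.max(0),q[q[:,0].argsort()[-8:]].round(1).tolist())
E
```

```text
knob ((3.37252140045166, -54.56367111206055), 27.414724349975586) [  3.43729425 -52.74546398]
mark_tip [58.42494823 40.85377775] [85.95889677 67.28181118] [[58.4, 51.3], [58.5, 52.5], [59.2, 53.9], [59.4, 50.2], [59.5, 52.5], [59.7, 53.7], [59.8, 49.2], [59.9, 51.5]]
pointer [-44.45277907 -94.18965309] [ 58.6331484  -20.79393674] [[56.7, -61.8], [56.7, -59.5], [57.6, -59.0], [57.9, -61.8], [57.9, -60.6], [57.9, -58.2], [58.6, -58.6], [58.6, -59.9]]
```

View pics/o1.png

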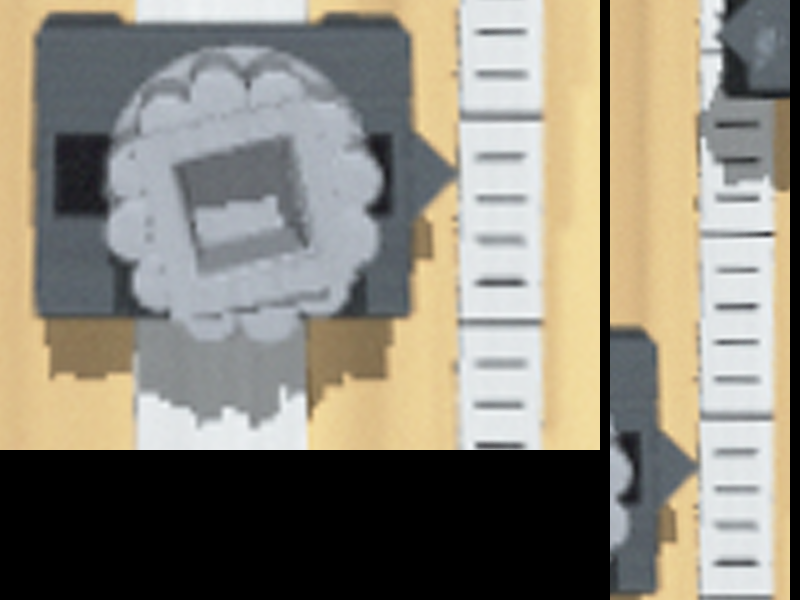

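```bash
python3 - <<'E'
from h import *
rows([.505,.25,.25],1.948,60)
E
```

```text
now [ 0.5198 -0.0503  0.2198] yaw 1.3929 n 6
[0.814, -0.188, -0.084, 0.0, 0.0, -0.925, 60.0, 0.827, -0.112, -0.084, 0.0, 0.0, -0.925, 60.0, 0.834, -0.035, -0.084, 0.0, 0.0, -0.925, 60.0, 0.834, 0.042, -0.084, 0.0, 0.0, -0.925, 60.0, 0.827, 0.119, -0.084, 0.0, 0.0, -0.925, 60.0, 0.812, 0.195, -0.084, 0.0, 0.0, -0.925, 60.0]
```

Emit:
jog_arm --commands '[0.814,-0.19,-0.084,0,0,-0.925,60,0.827,-0.112,-0.084,0,0,-0.925,60,0.834,-0.035,-0.084,0,0,-0.925,60,0.834,0.042,-0.084,0,0,-0.925,60,0.827,0.12,-0.084,0,0,-0.925,60,0.812,0.195,-0.084,0,0,-0.925,60,0,0,0,0,0,0,60,0,0,0,0,0,0,60]'

```text
t: 4.4
tool_pos: [0.5048, 0.2502, 0.2498]
tool_rot: [1.765, 2.599, -0.001]
contact_force: [0.3, -0.2, 0.5]
opening: 0.06
grip_force: 0.0
```

```bash
python3 - <<'E'
from h import *
d=grab("wrist");W=fpts(d);save("w2.png",d["image"])
k=nets.silhouettes("wrist","key")[0];g=k["mask"]&(W[...,2]>.106)
print(k["p"],k["bbox"],rect(W[g][:,:2]),g.sum(),np.median(W[g][:,2]))
h=nets.silhouettes("wrist","holder")
if h:
  h=h[0];m=h["mask"]&(W[...,2]>.055)&(W[...,2]<.068);print("holder",h["p"],rect(W[m][:,:2]),np.median(W[m][:,2]))
c=k["mask"]&(W[...,2]>.06)&(W[...,2]<.075);print("collar",cv2.minEnclosingCircle((W[c][:,:2]*1000).astype(np.float32)))
rows([.505,.31,.16],1.948,60)
E
```

```text
0.62 [312.2, 101.9, 366.4, 164.6] (array([0.5058, 0.3098]), array([16.4, 63.4]), np.float32(-1.2179)) 1052 0.11090847280804592
holder 0.67 (array([0.5074, 0.309 ]), array([80.6, 80.8]), np.float32(-0.0827)) 0.06122046768226144
collar ((506.60845947265625, 310.4297180175781), 31.31671142578125)
now [0.505  0.2493 0.2497] yaw 1.9469 n 2
[0.471, 0.186, 0.748, 0.0, 0.0, -0.006, 60.0, 0.47, 0.186, 0.748, 0.0, 0.0, -0.006, 60.0]
```

```bash
python3 - <<'E'
from h import *
rows([.5056,.3098,.16],1.926,50)
rows([.5056,.3098,.0755],1.926,50)
E
```

```text
now [0.505  0.2493 0.2497] yaw 1.9469 n 2
[0.467, 0.19, 0.748, 0.0, 0.0, 0.104, 50.0, 0.469, 0.185, 0.748, 0.0, 0.0, 0.104, 50.0]
now [0.505  0.2493 0.2497] yaw 1.9469 n 4
[0.234, 0.095, 0.726, 0.0, 0.0, 0.052, 50.0, 0.234, 0.094, 0.726, 0.0, 0.0, 0.052, 50.0, 0.235, 0.092, 0.726, 0.0, 0.0, 0.052, 50.0, 0.235, 0.091, 0.726, 0.0, 0.0, 0.052, 50.0]
```

Emit:
jog_arm --commands '[0.467,0.19,0.748,0,0,0.104,50,0.469,0.185,0.748,0,0,0.104,50,0,0,0.47,0,0,0,50,0,0,0.47,0,0,0,50,0,0,0.468,0,0,0,50,0,0,0,0,0,0,50,0,0,0,0,0,0,10,0,0,0,0,0,0,10,0,0,0,0,0,0,10,0,0,0,0,0,0,10]' --newtons 100

```text
t: 5.8
tool_pos: [0.5067, 0.3113, 0.078]
tool_rot: [1.79, 2.579, 0.004]
contact_force: [-1.0, -2.4, 6.0]
opening: 0.0133
grip_force: 99.8
```

Emit:
jog_arm --commands '[0,0,-0.3,0,0,0,10,0,0,-0.6,0,0,0,10,0,0,-0.6,0,0,0,10,0,0,-0.6,0,0,0,10,0,0,0,0,0,0,10,0,0,0,0,0,0,10]'

```text
t: 6.55
tool_pos: [0.5046, 0.3107, 0.2004]
tool_rot: [-1.791, -2.58, 0.003]
contact_force: [0.0, -0.1, -2.7]
opening: 0.0134
grip_force: 98.7
```

```bash
python3 - <<'E'
from h import *
o=ctrl.get_obs();M=R.from_rotvec(o["tool_rot"]).as_matrix();print(np.round(o["tool_pos"],4),np.arctan2(M[1,0],M[0,0]),M[:,2].round(4),np.round(o["contact_force"],2),np.round(o["wrist_torque"],3),o["opening"])
for c in("top","scene"):
    d=grab(c);W=pts(d)
    if c=="scene": save("s2.png",d["image"][150:330,300:500].repeat(3,0).repeat(3,1))
    for k in nets.silhouettes(c,"key")[:1]:
        w=W[k["mask"]];w=w[np.isfinite(w[:,2])];print(c,k["p"],np.median(w,0).round(4),np.percentile(w[:,2],[2,98]))
        for lo in np.arange(.11,.24,.01):
            q=w[(w[:,2]>lo)&(w[:,2]<lo+.01)]
            if len(q)>5: print(round(lo,3),len(q),q.min(0).round(3),q.max(0).round(3))
E
```

```text
[0.5046 0.3107 0.2004] 1.9280933929776658 [-1.8e-03 -7.0e-04 -1.0e+00] [ 0.   -0.06 -2.73] [-0.008 -0.046  0.043] 0.013424850608008142
```

View pics/s2.png

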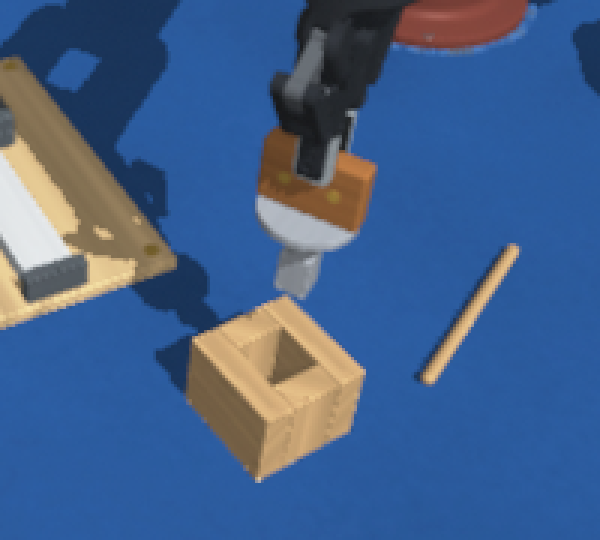

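```bash
python3 - <<'E'
from h import *
d=grab("scene");W=pts(d);im=d["image"].astype(int);hsv=cv2.cvtColor(d["image"],cv2.COLOR_RGB2HSV)
v,u=np.mgrid[0:400,0:640]
box=(u>380)&(u<428)&(v>190)&(v<250)
near=box&(np.hypot(W[...,0]-.505,W[...,1]-.31)<.045)&(W[...,2]>.1)
o=near&(hsv[...,1]>110)&(hsv[...,0]<20)
g=near&(hsv[...,1]<70)&(W[...,2]<.2)
P=W[o];print("wood",len(P),P.min(0).round(3),P.max(0).round(3))
f=P[(P[:,2]<.232)];
c=f.mean(0);n=np.linalg.svd(f-c)[2][2];print("normal",n.round(3),c.round(4))
P=W[g];
for lo in np.arange(.115,.215,.006):
    q=P[(P[:,2]>lo)&(P[:,2]<=lo+.006)]
    if len(q)>3: print(round(lo,3),len(q),q.mean(0).round(4),q.min(0).round(3),q.max(0).round(3))
col=P[(P[:,2]>.175)&(P[:,2]<.205)];print("n",len(col));
if len(col)>10:
    c=np.median(col,0);col=col[abs(col[:,2]-c[2])<.006];print("collar normal",np.linalg.svd(col-col.mean(0))[2][2].round(3),c.round(4))
d2=grab("top");W=pts(d2);m=(np.hypot(W[...,0]-.505,W[...,1]-.31)<.05)&(W[...,2]>.17)&(W[...,2]<.2);print("top collar",m.sum(),W[m].mean(0) if m.any() else 0)
E
```

```text
wood 625 [0.491 0.282 0.19 ] [0.522 0.341 0.236]
normal [-0.932 -0.362  0.003] [0.5097 0.3143 0.2101]
0.127 29 [0.5102 0.3135 0.1302] [0.493 0.304 0.127] [0.516 0.321 0.133]
0.133 29 [0.5098 0.3132 0.1358] [0.495 0.303 0.133] [0.515 0.322 0.139]
0.139 30 [0.5108 0.3135 0.1419] [0.497 0.304 0.14 ] [0.515 0.322 0.145]
0.145 35 [0.5094 0.3141 0.148 ] [0.494 0.303 0.145] [0.515 0.321 0.151]
0.151 45 [0.5088 0.3131 0.1545] [0.493 0.301 0.151] [0.517 0.321 0.157]
0.157 23 [0.5089 0.3136 0.1595] [0.5   0.305 0.157] [0.514 0.32  0.163]
0.181 35 [0.5238 0.3237 0.1855] [0.493 0.293 0.183] [0.534 0.34  0.187]
0.187 292 [0.5191 0.3166 0.1895] [0.49  0.285 0.187] [0.535 0.34  0.193]
n 329
collar normal [0.062 0.038 0.997] [0.5203 0.3186 0.1894]
top collar 7 [0.51373308 0.28219072 0.19278486]
```

```bash
python3 - <<'E'
from h import *
p=from_rail([.0035,-.0558]);print(p)
rows([*p,.176],1.603,10)
E
```

```text
[ 0.53030913 -0.0557316 ]
now [0.5048 0.3107 0.2002] yaw 1.928 n 7
[-0.839, -0.248, 0.058, 0.0, 0.0, 0.464, 10.0, -0.849, -0.209, 0.058, 0.0, 0.0, 0.464, 10.0, -0.858, -0.169, 0.058, 0.0, 0.0, 0.464, 10.0, -0.865, -0.129, 0.058, 0.0, 0.0, 0.464, 10.0, -0.87, -0.089, 0.058, 0.0, 0.0, 0.464, 10.0, -0.873, -0.049, 0.058, 0.0, 0.0, 0.464, 10.0, -0.875, -0.008, 0.058, 0.0, 0.0, 0.464, 10.0]
```

Emit:
jog_arm --commands '[-0.84,-0.248,0.058,0,0,0.464,10,-0.849,-0.209,0.058,0,0,0.464,10,-0.858,-0.169,0.058,0,0,0.464,10,-0.865,-0.129,0.058,0,0,0.464,10,-0.87,-0.089,0.058,0,0,0.464,10,-0.873,-0.049,0.058,0,0,0.464,10,-0.875,-0.008,0.058,0,0,0.464,10,0,0,0,0,0,0,10,0,0,0,0,0,0,10]'

```text
t: 7.98
tool_pos: [0.5308, -0.0553, 0.177]
tool_rot: [-2.185, -2.256, -0.0]
contact_force: [0.1, 0.6, -2.2]
opening: 0.0128
grip_force: 98.7
```

```bash
python3 - <<'E'
from h import *
o=ctrl.get_obs();print(np.round(o["tool_pos"],4))
d=grab("wrist");s=grab("scene");t=grab("top")
a=d["image"][120:320,220:430]
im=np.zeros((600,800,3),np.uint8)
im[:480,:504]=cv2.resize(a,(504,480),interpolation=cv2.INTER_CUBIC)
b=s["image"][140:230,240:310];im[:360,510:790]=cv2.resize(b,(280,360),interpolation=cv2.INTER_CUBIC)
save("h1.png",im)
# tip points from scene camera
W=pts(s);k=nets.silhouettes("scene","key")
for c in k[:1]:
    w=W[c["mask"]];print(c["p"],c["bbox"]);q=w[(w[:,2]<.128)&(w[:,2]>.09)]
    if len(q): print(len(q),q.min(0).round(4),q.max(0).round(4),q.mean(0).round(4));r=to_rail(q)*1000;print("tip rail",r.min(0),r.max(0))
print("tcp rail",to_rail(o["tool_pos"])*1000)
E
```

```text
[ 0.5308 -0.0553  0.177 ]
0.62 [266.2, 128.2, 295.9, 170.3]
92 [ 0.5182 -0.0647  0.1035] [ 0.5399 -0.0438  0.1277] [ 0.5323 -0.05    0.1161]
tip rail [ -9.90069018 -63.07369172] [ 13.55970798 -42.80122999]
tcp rail [  3.88623065 -55.28379351]
```

View pics/h1.png

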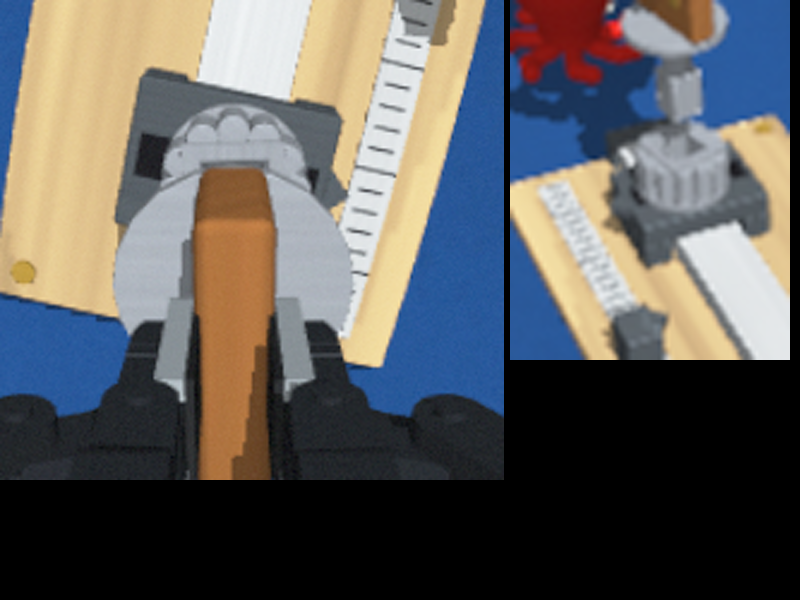

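```bash
python3 - <<'E'
from h import *
for c in("scene","top"):
    s=grab(c)
    W=pts(s);k=nets.silhouettes(c,"knob")
    if not k: continue
    k=k[0]
    w=W[k["mask"]];r=to_rail(w)*1000;z=w[:,2];ok=(np.hypot(r[:,0]-3.5,r[:,1]+55)<34)
    for lo,hi in((.05,.081),(.07,.081)):
        q=r[ok&(z>lo)&(z<hi)].astype(np.float32);print(c,k["p"],len(q),np.percentile(q,[1,99],axis=0).round(1).tolist(),cv2.minEnclosingCircle(q))
    m=nets.silhouettes(c,"mark_tip")[0]["mask"];w=W[m];w=w[w[:,2]>.04];r=to_rail(w)*1000;print("mark",r.min(0),r.max(0))
    m=nets.silhouettes(c,"carriage")[0]["mask"];w=W[m];w=w[(w[:,2]>.044)&(w[:,2]<.05)];r=to_rail(w)*1000;print("carr",np.percentile(r,[1,99],axis=0).round(1).tolist())
E
```

```text
scene 0.8 421 [[-22.8, -82.3], [30.6, -28.3]] ((3.665602684020996, -54.92863464355469), 29.858131408691406)
scene 0.8 235 [[-22.7, -82.6], [30.2, -30.2]] ((3.362259864807129, -56.23387908935547), 28.649770736694336)
mark [61.35120328 40.29974679] [85.87695699 68.22623189]
carr [[-41.4, -85.6], [47.6, -23.3]]
```

Emit:
jog_arm --commands '[-0.008,0,0.25,0,0,0,10,0,0,0.15,0,0,0,10,0,0,0.05,0,0,0,10,0,0,0.05,0,0,0,10,0,0,0.04,0,0,0,10,0,0,0,0,0,0,10]'

```text
t: 9.22
tool_pos: [0.5309, -0.056, 0.1449]
tool_rot: [-2.185, -2.257, 0.0]
contact_force: [-0.4, -1.0, -1.0]
opening: 0.0131
grip_force: 98.7
```

Emit:
jog_arm --commands '[0,0,0.07,0,0,0,10,0,0,0.07,0,0,0,10,0,0,0.06,0,0,0,10,0,0,0,0,0,0,10]'

```text
t: 9.72
tool_pos: [0.5318, -0.0561, 0.1348]
tool_rot: [2.184, 2.256, 0.002]
contact_force: [-2.1, 1.9, 5.8]
opening: 0.0126
grip_force: 105.3
```

Emit:
jog_arm --commands '[0,0,0,0,0,-0.8,10,0,0,0,0,0,-0.8,10,0,0,0,0,0,-0.8,10,0,0,0,0,0,-0.8,10,0,0,0,0,0,-0.8,10,0,0,0,0,0,-0.8,10,0,0,0,0,0,0,10]'

```text
t: 10.6
tool_pos: [0.5313, -0.0561, 0.1345]
tool_rot: [1.585, 2.712, 0.0]
contact_force: [-2.7, 0.0, 5.3]
opening: 0.0129
grip_force: 105.3
```

```bash
cat > st.py <<'E'
from h import *
o=ctrl.get_obs();M=R.from_rotvec(o["tool_rot"]).as_matrix();y=np.arctan2(M[1,0],M[0,0])
print(np.round(o["tool_pos"],4),"railmm",(to_rail(o["tool_pos"])*1000).round(2),"yaw",round(y,4),"knob~",round((y-RY-np.pi/2),4),"zax",M[:,2].round(3),"F",np.round(o["contact_force"],1),"T",np.round(o["wrist_torque"],3),"q",np.round(o["q"],2),round(o["t"],2))
E
python3 st.py
```

```text
[ 0.5313 -0.0561  0.1345] railmm [  4.54 -55.97] yaw 2.0835 knob~ 0.6917 zax [ 0.001 -0.    -1.   ] F [-2.7  0.   5.3] T [ 0.018  0.628 -0.096] q [-0.24 -0.11  1.9  -0.    1.35 -0.76] 10.6
```

Emit:
jog_arm --commands '[0,0,0,0,0,-0.8,10,0,0,0,0,0,-0.8,10,0,0,0,0,0,-0.8,10,0,0,0,0,0,-0.8,10,0,0,0,0,0,-0.8,10,0,0,0,0,0,-0.8,10]'

```text
t: 11.35
tool_pos: [0.531, -0.0563, 0.1343]
tool_rot: [-0.893, -3.012, 0.001]
contact_force: [-3.3, -0.2, 5.5]
opening: 0.0129
grip_force: 105.3
```

```bash
python3 st.py
```

```text
[ 0.531  -0.0563  0.1343] railmm [  4.26 -56.2 ] yaw 2.5652 knob~ 1.1734 zax [-0. -0. -1.] F [-3.3 -0.2  5.5] T [-0.026  0.809 -0.185] q [-0.24 -0.11  1.9  -0.    1.35 -1.24] 11.35
```

Emit:
jog_arm --commands '[0,0,0,0,0,-0.6,10,0,0,0,0,0,-0.6,10,0,0,0,0,0,-0.6,10,0,0,0,0,0,0,10]'

```text
t: 11.85
tool_pos: [0.5308, -0.0565, 0.1343]
tool_rot: [-0.623, -3.079, 0.002]
contact_force: [-4.8, -1.3, 5.3]
opening: 0.013
grip_force: 105.4
```

```bash
python3 st.py
```

```text
[ 0.5308 -0.0565  0.1343] railmm [  4.13 -56.51] yaw 2.7425 knob~ 1.3507 zax [-0.001 -0.001 -1.   ] F [-4.8 -1.3  5.3] T [-0.202  0.857 -0.339] q [-0.24 -0.11  1.9  -0.    1.35 -1.42] 11.85
```

Emit:
jog_arm --commands '[0,0,0,0,0,-0.6,10,0,0,0,0,0,-0.6,10,0,0,0,0,0,0,10]'

```text
t: 12.22
tool_pos: [0.5305, -0.0566, 0.1342]
tool_rot: [-0.44, -3.109, 0.001]
contact_force: [-6.4, -1.0, 6.5]
opening: 0.0127
grip_force: 106.0
```

```bash
python3 st.py
```

```text
[ 0.5305 -0.0566  0.1342] railmm [  3.82 -56.62] yaw 2.8606 knob~ 1.4688 zax [-0.002 -0.001 -1.   ] F [-6.4 -1.   6.5] T [-0.255  0.993 -0.922] q [-0.25 -0.11  1.9  -0.    1.35 -1.53] 12.22
```

Emit:
jog_arm --commands '[0,0,0,0,0,0.7,10,0,0,0,0,0,0,10]'

```text
t: 12.48
tool_pos: [0.5308, -0.0563, 0.1343]
tool_rot: [-0.546, -3.093, 0.001]
contact_force: [-5.7, 0.4, 5.5]
opening: 0.0123
grip_force: 105.4
```

```bash
python3 st.py; python3 - <<'E'
from h import *
o=ctrl.get_obs();r=to_rail(o["tool_pos"]);rows([*from_rail([r[0],r[1]+.106]),o["tool_pos"][2]],None,10,8)
E
```

```text
[ 0.5308 -0.0563  0.1343] railmm [  4.04 -56.28] yaw 2.792 knob~ 1.4002 zax [-0.001 -0.001 -1.   ] F [-5.7  0.4  5.5] T [-0.105  0.893 -0.229] q [-0.24 -0.11  1.9  -0.    1.35 -1.47] 12.47
now [ 0.5308 -0.0563  0.1343] yaw 2.792 n 8
[0.037, 0.218, -0.0, 0.0, 0.0, -0.0, 10.0, 0.037, 0.218, -0.0, 0.0, 0.0, -0.0, 10.0, 0.037, 0.218, -0.0, 0.0, 0.0, -0.0, 10.0, 0.037, 0.218, -0.0, 0.0, 0.0, -0.0, 10.0, 0.037, 0.218, -0.0, 0.0, 0.0, -0.0, 10.0, 0.037, 0.218, -0.0, 0.0, 0.0, -0.0, 10.0, 0.037, 0.218, -0.0, 0.0, 0.0, -0.0, 10.0, 0.037, 0.218, -0.0, 0.0, 0.0, -0.0, 10.0]
```

Emit:
jog_arm --commands '[0.037,0.218,0,0,0,0,10,0.037,0.218,0,0,0,0,10,0.037,0.218,0,0,0,0,10,0.037,0.218,0,0,0,0,10,0.037,0.218,0,0,0,0,10,0.037,0.218,0,0,0,0,10,0.037,0.218,0,0,0,0,10,0.037,0.218,0,0,0,0,10,0,0,0,0,0,0,10]'

```text
t: 13.6
tool_pos: [0.5499, 0.0491, 0.1343]
tool_rot: [-0.544, -3.093, -0.0]
contact_force: [-4.6, 0.9, 5.8]
opening: 0.0132
grip_force: 105.4
```

```bash
python3 st.py; python3 - <<'E'
from h import *
d=grab("wrist");W=fpts(d)
a=ortho(d,-45,75,0,100,.046,4)
s=grab("scene");b=s["image"][190:250,245:325];
t=grab("top");e=t["image"][150:210,300:370]
im=np.zeros((600,800,3),np.uint8);im[:400,:480]=a[:400,:480];im[:240,480:800]=cv2.resize(b,(320,240),interpolation=cv2.INTER_CUBIC);im[250:490,490:770]=cv2.resize(e,(280,240),interpolation=cv2.INTER_CUBIC)
save("p1.png",im)
E
```

```text
[0.5499 0.0491 0.1343] railmm [ 4.13 50.89] yaw 2.7934 knob~ 1.4016 zax [-0.001  0.    -1.   ] F [-4.6  0.9  5.8] T [ 0.061  0.764 -0.232] q [-0.05 -0.06  1.86  0.    1.35 -1.27] 13.6
```

View pics/p1.png

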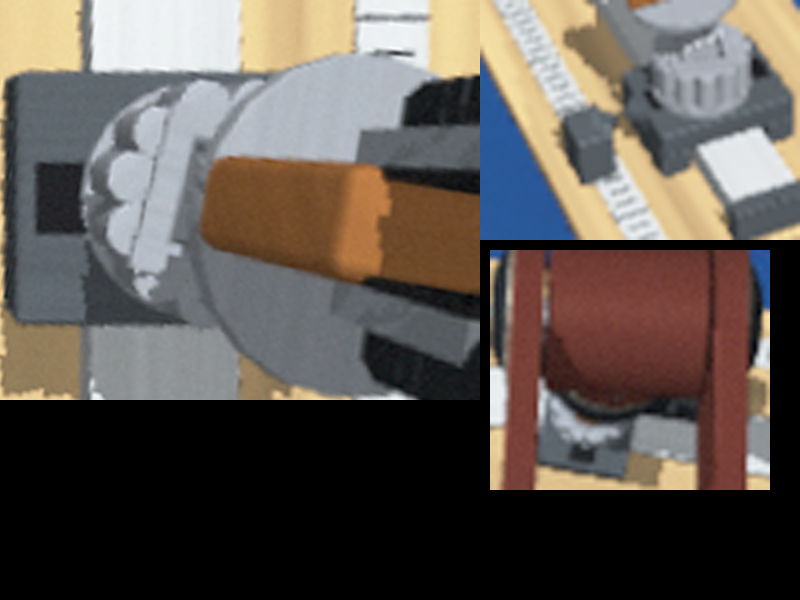

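```bash
python3 - <<'E'
from h import *
s=grab("scene");K=s["K"];T=s["cam_to_world"]
S=12;X,Y=np.meshgrid(np.arange(35,85,1/S),np.arange(75,30,-1/S))
w=from_rail(np.stack([X,Y],-1)/1000);P=np.dstack([w,np.full(X.shape,.046)])
q=(P-T[:3,3])@T[:3,:3]
u=K[0,0]*q[...,0]/-q[...,2]+K[0,2];v=K[1,1]*-q[...,1]/-q[...,2]+K[1,2]
im=cv2.remap(s["image"],u.astype(np.float32),v.astype(np.float32),cv2.INTER_CUBIC)
for y in range(30,76,5): cv2.line(im,(0,int((75-y)*S)),(8,int((75-y)*S)),(255,0,0),1)
save("p2.png",im[:540,:600])
E
```

View pics/p2.png

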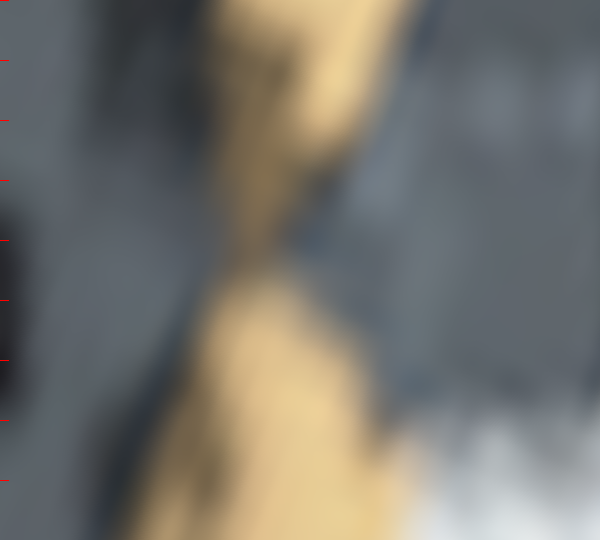

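```bash
python3 - <<'E'
from h import *
d=grab("wrist");o=ctrl.get_obs()
def pose(p,Rm): A=np.eye(4);A[:3,:3]=Rm;A[:3,3]=p;return A
H=np.linalg.inv(pose(o["tool_pos"],R.from_rotvec(o["tool_rot"]).as_matrix()))@d["cam_to_world"]
y=1.3929;c,s=np.cos(y),np.sin(y)
d1=dict(d);d1["image"]=cv2.imread("pics/w1.png")[...,::-1].copy();d1["cam_to_world"]=pose([.5198,-.0503,.2198],np.array([[c,s,0],[s,-c,0],[0,0,-1]]))@H
S=12
a=ortho(d1,48,81,33,73,.046,S);b=ortho(d1,36,69,-77,-37,.046,S)
im=np.hstack([a[:480,:396],b[:480,:396]]).copy()
for k in range(0,480,60): cv2.line(im,(0,k),(791,k),(255,0,0) if k%120 else (0,255,0),1)
save("m1.png",im)
g=cv2.cvtColor(b,cv2.COLOR_RGB2GRAY)
for x in (46,47,48,49,50,51):
    col=g[:480,int((x-36)*S)];dk=np.where(col<130)[0];dk=dk[(dk>120)&(dk<360)]
    if len(dk): print("ptr",x,-37-dk.min()/S,-37-dk.max()/S,-37-(dk.min()+dk.max())/2/S)
E
```

```text
ptr 46 -55.33333333333333 -66.83333333333333 -61.08333333333333
ptr 47 -56.41666666666667 -65.75 -61.08333333333333
ptr 48 -57.5 -64.58333333333333 -61.04166666666667
ptr 49 -58.58333333333333 -63.41666666666667 -61.0
ptr 50 -59.25 -62.41666666666667 -60.83333333333333
ptr 51 -59.83333333333333 -61.66666666666667 -60.75
```

View pics/m1.png

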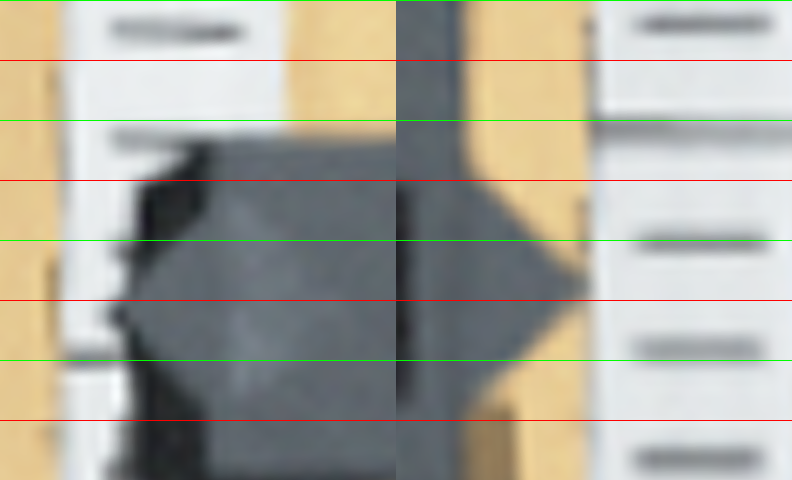

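```bash
cat > car.py <<'E'
from h import *
d=grab("wrist");S=8
g=cv2.GaussianBlur(cv2.cvtColor(ortho(d,-45,-20,0,100,.047,S),cv2.COLOR_RGB2GRAY),(5,5),0).astype(float)
for x in(-39,-37,-35):
    c=g[:,int((x+45)*S)-8:int((x+45)*S)+8].mean(1);e=np.diff(c);i=np.argmin(e[:400]);
    j=i+300+np.argmax(e[i+300:]) if i+300<len(e)-5 else -1
    print(x,100-i/S,100-j/S,100-(i+j)/2/S)
E
python3 car.py
```

```text
-39 82.125 2.125 42.125
-37 82.625 2.625 42.625
-35 82.375 3.0 42.6875
```

Emit:
jog_arm --commands '[0.003,0.018,0,0,0,0,10,0,0,0,0,0,0,10,0,0,0,0,0,0,10]'

```text
t: 14.28
tool_pos: [0.55, 0.0495, 0.1342]
tool_rot: [-0.545, -3.093, 0.0]
contact_force: [-4.0, -0.5, 5.7]
opening: 0.0129
grip_force: 105.4
```

```bash
python3 st.py; python3 car.py
```

```text
[0.55   0.0495 0.1342] railmm [ 4.17 51.23] yaw 2.7926 knob~ 1.4008 zax [-0.001 -0.    -1.   ] F [-4.  -0.5  5.7] T [-0.12   0.818 -0.222] q [-0.04 -0.06  1.86 -0.    1.35 -1.27] 14.28
-39 82.375 2.5 42.4375
-37 82.125 2.625 42.375
-35 82.75 3.0 42.875
```

Emit:
jog_arm --commands '[0.004,0.025,0,0,0,0,10,0,0,0,0,0,0,10,0,0,0,0,0,0,10]'

```text
t: 14.7
tool_pos: [0.5502, 0.0503, 0.1343]
tool_rot: [-0.545, -3.093, 0.003]
contact_force: [-4.2, -1.8, 5.9]
opening: 0.0126
grip_force: 105.4
```

```bash
python3 st.py; python3 car.py
```

```text
[0.5502 0.0503 0.1343] railmm [ 4.24 52.1 ] yaw 2.7925 knob~ 1.4007 zax [-0.001 -0.002 -1.   ] F [-4.2 -1.8  5.9] T [-0.549  0.886 -0.315] q [-0.04 -0.06  1.85 -0.    1.35 -1.26] 14.7
-39 82.375 2.375 42.375
-37 82.875 2.75 42.8125
-35 82.5 3.25 42.875
```

Emit:
jog_arm --commands '[0.004,0.025,0,0,0,0,10,0,0,0,0,0,0,10,0,0,0,0,0,0,10]'

```text
t: 15.12
tool_pos: [0.5505, 0.0517, 0.1343]
tool_rot: [-0.545, -3.093, 0.003]
contact_force: [-5.0, -2.2, 6.4]
opening: 0.0128
grip_force: 105.4
```

```bash
python3 st.py; python3 car.py
```

```text
[0.5505 0.0517 0.1343] railmm [ 4.23 53.52] yaw 2.7925 knob~ 1.4007 zax [-0.001 -0.002 -1.   ] F [-5.  -2.2  6.4] T [-0.636  0.907 -0.294] q [-0.04 -0.06  1.85 -0.    1.35 -1.26] 15.12
-39 83.75 4.875 44.3125
-37 84.25 3.25 43.75
-35 83.875 2.875 43.375
```

Emit:
jog_arm --commands '[0,0,0,0,0,0.8,10,0,0,0,0,0,0.8,10,0,0,0,0,0,0.8,10,0,0,0,0,0,0.8,10,0,0,0,0,0,0.8,10,0,0,0,0,0,0.8,10,0,0,0,0,0,0.8,10,0,0,0,0,0,0.8,10,0,0,0,0,0,0.8,10,0,0,0,0,0,0.8,10,0,0,0,0,0,0.8,10,0,0,0,0,0,0.8,10,0,0,0,0,0,0.8,10,0,0,0,0,0,0.8,10,0,0,0,0,0,0.8,10,0,0,0,0,0,0.8,10,0,0,0,0,0,0.8,10,0,0,0,0,0,0,10]'

```text
t: 17.42
tool_pos: [0.552, 0.052, 0.1347]
tool_rot: [2.365, 2.063, 0.002]
contact_force: [0.5, -0.5, 5.7]
opening: 0.0129
grip_force: 105.4
```

```bash
python3 st.py
```

```text
[0.552  0.052  0.1347] railmm [ 5.62 54.11] yaw 1.4347 knob~ 0.0429 zax [ 0.003 -0.001 -1.   ] F [ 0.5 -0.5  5.7] T [-0.465  0.206  0.284] q [-0.04 -0.06  1.85 -0.    1.34  0.1 ] 17.43
```

Emit:
jog_arm --commands '[0,0,0,0,0,0.6,10,0,0,0,0,0,0.6,10,0,0,0,0,0,0.6,10,0,0,0,0,0,0,10]'

```text
t: 17.92
tool_pos: [0.552, 0.0522, 0.1348]
tool_rot: [2.54, 1.844, 0.003]
contact_force: [-0.1, -0.9, 6.6]
opening: 0.0125
grip_force: 105.5
```

```bash
python3 st.py
```

```text
[0.552  0.0522 0.1348] railmm [ 5.64 54.25] yaw 1.2558 knob~ -0.136 zax [ 0.003 -0.001 -1.   ] F [-0.1 -0.9  6.6] T [-0.399  0.283  0.539] q [-0.04 -0.06  1.85 -0.    1.34  0.28] 17.93
```

Emit:
jog_arm --commands '[0,0,0,0,0,0.6,10,0,0,0,0,0,0.5,10,0,0,0,0,0,0,10]'

```text
t: 18.3
tool_pos: [0.5522, 0.0526, 0.1349]
tool_rot: [2.636, 1.705, 0.004]
contact_force: [0.5, 1.2, 6.9]
opening: 0.0128
grip_force: 106.4
```

```bash
python3 st.py
```

```text
[0.5522 0.0526 0.1349] railmm [ 5.78 54.66] yaw 1.1482 knob~ -0.2436 zax [ 0.004 -0.001 -1.   ] F [0.5 1.2 6.9] T [-0.309  0.175  1.21 ] q [-0.04 -0.06  1.85 -0.    1.34  0.38] 18.3
```

Emit:
jog_arm --commands '[0,0,0,0,0,-0.9,10,0,0,0,0,0,-0.9,10,0,0,-0.1,0,0,0,10,0,0,-0.3,0,0,0,10,0,0,-0.6,0,0,0,10,0,0,-0.5,0,0,0,10,-0.9,0,0,0,0,0,10,-0.9,0,0,0,0,0,10,0,0,0,0,0,0,10,0,0,0,0,0,0,10]'

```text
t: 19.55
tool_pos: [0.5246, -0.0517, 0.2241]
tool_rot: [-2.479, -1.929, -0.003]
contact_force: [-0.2, -0.4, -2.4]
opening: 0.0127
grip_force: 104.5
```

```bash
python3 st.py; python3 - <<'E'
from h import *
grab("wrist");d=grab("wrist");S=12
a=ortho(d,36,78,33,73,.046,S);b=ortho(d,-35,45,15,90,.077,4)
im=np.zeros((480,800,3),np.uint8);im[:480,:480]=a[:480,:480];im[:300,480:800]=b[:300,:320]
for k in range(0,480,60): cv2.line(im,(0,k),(30,k),(255,0,0),1)
save("f1.png",im)
E
```

```text
[ 0.5246 -0.0517  0.2241] railmm [ -2.87 -52.91] yaw 1.3224 knob~ -0.0694 zax [ 0.001  0.001 -1.   ] F [-0.2 -0.4 -2.4] T [ 0.005 -0.043 -0.022] q [-0.24 -0.19  1.82  0.    1.51  0.01] 19.55
```

View pics/f1.png

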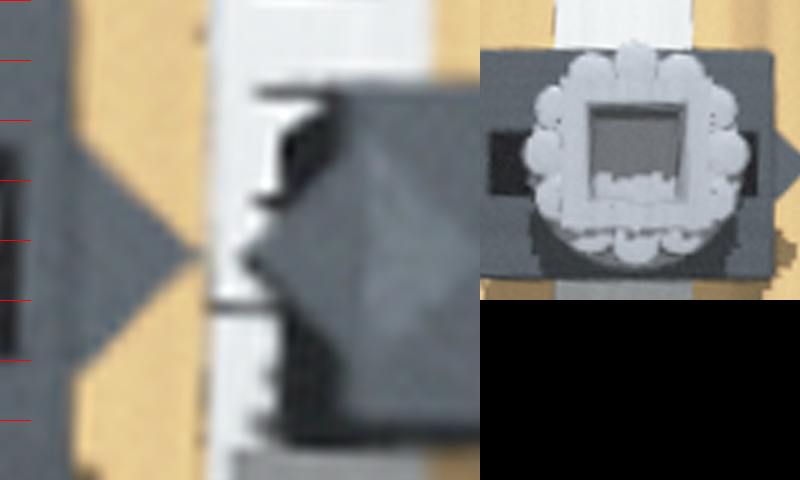

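```bash
python3 - <<'E'
from h import *
rows([.506,.3105,.2],1.926,10)
E
```

```text
now [ 0.5246 -0.0511  0.2236] yaw 1.3243 n 7
[0.824, -0.253, 0.056, 0.0, 0.0, -0.86, 10.0, 0.843, -0.181, 0.056, 0.0, 0.0, -0.86, 10.0, 0.855, -0.108, 0.056, 0.0, 0.0, -0.86, 10.0, 0.862, -0.035, 0.056, 0.0, 0.0, -0.86, 10.0, 0.861, 0.04, 0.056, 0.0, 0.0, -0.86, 10.0, 0.855, 0.113, 0.056, 0.0, 0.0, -0.86, 10.0, 0.842, 0.186, 0.056, 0.0, 0.0, -0.86, 10.0]
```

Emit:
jog_arm --commands '[0.824,-0.253,0.056,0,0,-0.86,10,0.843,-0.181,0.056,0,0,-0.86,10,0.855,-0.108,0.056,0,0,-0.86,10,0.862,-0.035,0.056,0,0,-0.86,10,0.861,0.04,0.056,0,0,-0.86,10,0.855,0.113,0.056,0,0,-0.86,10,0.842,0.186,0.056,0,0,-0.86,10,0,0,0,0,0,0,10,0,0,0,0,0,0,10]'

```text
t: 20.78
tool_pos: [0.5055, 0.3103, 0.1993]
tool_rot: [-1.793, -2.579, 0.001]
contact_force: [-0.6, 0.8, -2.9]
opening: 0.0128
grip_force: 104.3
```

```bash
python3 st.py; python3 - <<'E'
from h import *
# key tip vs holder in the same scene picture
s=grab("scene");W=pts(s);hsv=cv2.cvtColor(s["image"],cv2.COLOR_RGB2HSV)
near=(np.hypot(W[...,0]-.506,W[...,1]-.31)<.045)
g=near&(hsv[...,1]<70)&(W[...,2]>.12)&(W[...,2]<.155);q=W[g];print("tip",len(q),np.percentile(q,[2,98],axis=0).round(4).tolist(),q[:,2].min())
h=nets.silhouettes("scene","holder")[0];m=h["mask"]&(W[...,2]>.055)&(W[...,2]<.068);print("holder",h["p"],rect(W[m][:,:2]))
rows([.506,.3105,.09],1.926,10,4)
E
```

```text
[0.5055 0.3103 0.1993] railmm [-86.11 299.92] yaw 1.9268 knob~ 0.535 zax [-0.001 -0.    -1.   ] F [-0.6  0.8 -2.9] T [ 0.005 -0.013  0.036] q [ 0.43 -0.01  1.7  -0.    1.46  0.07] 20.77
tip 194 [[0.4943, 0.3036, 0.1237], [0.5169, 0.3219, 0.1539]] 0.12191367246071982
holder 0.92 (array([0.5066, 0.3091]), array([81.1, 82.6]), np.float32(-0.0762))
now [0.506  0.3091 0.1995] yaw 1.9247 n 4
[0.005, 0.002, 0.456, 0.0, 0.0, -0.003, 10.0, 0.005, 0.002, 0.456, 0.0, 0.0, -0.003, 10.0, 0.005, 0.002, 0.456, 0.0, 0.0, -0.003, 10.0, 0.005, 0.002, 0.456, 0.0, 0.0, -0.003, 10.0]
```

Emit:
jog_arm --commands '[0.005,0,0.456,0,0,0,10,0.005,0,0.456,0,0,0,10,0.005,0,0.456,0,0,0,10,0,0,0.456,0,0,0,10,0,0,0.1,0,0,0,10,0,0,0.05,0,0,0,10,0,0,0,0,0,0,10]'

```text
t: 21.75
tool_pos: [0.5064, 0.3106, 0.0856]
tool_rot: [-1.797, -2.576, -0.003]
contact_force: [-9.1, 0.1, 14.5]
opening: 0.0124
grip_force: 106.7
```

```bash
python3 st.py; python3 - <<'E'
from h import *
s=grab("scene");W=pts(s);hsv=cv2.cvtColor(s["image"],cv2.COLOR_RGB2HSV)
k=nets.silhouettes("scene","key")[0];w=W[k["mask"]];hs=hsv[k["mask"]];print(k["p"])
g=w[(hs[:,1]<70)&(w[:,2]>.055)&(w[:,2]<.085)];g=g[np.hypot(g[:,0]-.506,g[:,1]-.31)<.036]
c=g.mean(0);print("collar",len(g),np.percentile(g,[2,50,98],axis=0).round(4).tolist(),np.linalg.svd(g-c)[2][2].round(3))
o=w[(hs[:,1]>110)&(hs[:,0]<20)&(w[:,2]>.075)];print("wood",np.percentile(o,[2,98],axis=0).round(4).tolist(),np.linalg.svd(o[o[:,2]<.11]-o[o[:,2]<.11].mean(0))[2][2].round(3))
im=s["image"][210:310,355:435];save("d1.png",cv2.resize(im,(640,600)[::1] if 0 else (480,600),interpolation=cv2.INTER_CUBIC))
E
```

```text
[0.5064 0.3106 0.0856] railmm [-85.2  300.41] yaw 1.9231 knob~ 0.5313 zax [ 0.     0.002 -1.   ] F [-9.1  0.1 14.5] T [-0.541  1.646 -0.29 ] q [0.42 0.09 1.79 0.   1.26 0.07] 21.75
0.55
collar 250 [[0.5082, 0.2845, 0.0666], [0.5253, 0.3106, 0.072], [0.538, 0.3299, 0.076]] [-0.135  0.083 -0.987]
wood [[0.5008, 0.2719, 0.0761], [0.5267, 0.3297, 0.1187]] [-0.933 -0.359 -0.008]
```

Emit:
jog_arm --commands '[0,0,-0.5,0,0,0,10,0,0,-0.5,0,0,0,10,0,0,0,0,0,0,10,0,0,0,0,0,0,10]'

```text
t: 22.35
tool_pos: [0.5053, 0.3095, 0.14]
tool_rot: [-1.796, -2.577, 0.002]
contact_force: [-0.5, -0.6, -2.3]
opening: 0.0124
grip_force: 104.4
```

```bash
cat > tilt.py <<'E'
from h import *
o=ctrl.get_obs();p=np.array(o["tool_pos"]);tx=R.from_rotvec(o["tool_rot"]).as_matrix()[:,0]
s=grab("scene");W=pts(s);hsv=cv2.cvtColor(s["image"],cv2.COLOR_RGB2HSV)
Q=W-p;a=Q@tx;lat=Q@np.cross([0,0,1],tx);h=Q[...,2]
near=(abs(a)<.045)&(abs(lat)<.036)&np.isfinite(h)
wood=near&(hsv[...,1]>110)&(hsv[...,0]<20)&(h>-.014)&(h<.045)
print("tcp",p.round(4),"F",np.round(o["contact_force"],1))
for lo in np.arange(-.012,.04,.005):
    m=wood&(h>lo)&(h<lo+.005)
    if m.sum()>4: print("wood h",round(lo,3),m.sum(),"tx range",np.percentile(a[m],[3,97]).round(4),"lat",np.median(lat[m]).round(4))
g=near&(hsv[...,1]<70)&(h>-.022)&(h<-.004)
A=np.c_[a[g],lat[g],np.ones(g.sum())];sol=np.linalg.lstsq(A,h[g],rcond=None)[0];r=h[g]-A@sol;k=abs(r)<.003
print("collar",g.sum(),np.linalg.lstsq(A[k],h[g][k],rcond=None)[0].round(4),"a range",np.percentile(a[g],[2,98]).round(4),"z",np.median(h[g]).round(4))
t=near&(hsv[...,1]<70)&(h<-.03)&(h>-.09)&(abs(a)<.025)
for lo in np.arange(-.085,-.03,.008):
    m=t&(h>lo)&(h<lo+.008)
    if m.sum()>4: print("tip h",round(lo,3),m.sum(),"tx",np.percentile(a[m],[3,97]).round(4),"lat",np.percentile(lat[m],[3,97]).round(4))
E
python3 tilt.py
```

```text
tcp [0.5053 0.3095 0.14  ] F [-0.5 -0.6 -2.3]
wood h -0.012 49 tx range [-0.0388  0.0136] lat -0.0065
wood h -0.007 63 tx range [-0.0388  0.0203] lat -0.0065
wood h -0.002 67 tx range [-0.0397  0.0206] lat -0.0061
wood h 0.003 61 tx range [-0.0401  0.0199] lat -0.0067
wood h 0.008 67 tx range [-0.0416  0.0196] lat -0.0067
wood h 0.013 53 tx range [-0.0416  0.0183] lat -0.0064
wood h 0.018 40 tx range [-0.0415  0.0174] lat -0.0067
wood h 0.023 74 tx range [-0.0434  0.0167] lat -0.0051
wood h 0.028 37 tx range [-0.0299  0.016 ] lat -0.0019
wood h 0.033 15 tx range [0.0094 0.0146] lat -0.0016
collar 290 [ 0.1504  0.0358 -0.012 ] a range [-0.0343  0.0209] z -0.0138
tip h -0.085 9 tx [-0.0221  0.0212] lat [0.0078 0.0355]
tip h -0.077 39 tx [-0.0225  0.0198] lat [-0.0088  0.0321]
tip h -0.069 40 tx [-0.0088  0.0104] lat [-0.0097  0.0045]
tip h -0.061 40 tx [-0.0099  0.0094] lat [-0.0092  0.0082]
tip h -0.053 51 tx [-0.0116  0.0072] lat [-0.0099  0.0061]
tip h -0.045 20 tx [-0.0056  0.0057] lat [-0.0081  0.0066]
```

Emit:
jog_arm --commands '[0.133,0.02,0,0,0,0,10,0,0,0,0,-0.65,0,10,0,0,0,0,-0.65,0,10,0,0,0,0,0,0,10,0,0,0,0,0,0,10]'

```text
t: 23.02
tool_pos: [0.5038, 0.3182, 0.1403]
tool_rot: [1.733, 2.49, -0.114]
contact_force: [-0.6, -0.3, -2.0]
opening: 0.0128
grip_force: 104.4
```

```bash
sed -i 's/tx=R.from.*/tx=R.from_rotvec(o["tool_rot"]).as_matrix()[:,0]*[1,1,0];tx\/=np.linalg.norm(tx)/' tilt.py; python3 st.py; python3 tilt.py
```

```text
[0.5038 0.3182 0.1403] railmm [-89.2  307.43] yaw 1.9255 knob~ 0.5337 zax [ 0.044 -0.121 -0.992] F [-0.6 -0.3 -2. ] T [ 0.175  0.06  -0.029] q [ 0.5   0.06  1.73 -0.13  1.37  0.18] 23.02
tcp [0.5038 0.3182 0.1403] F [-0.6 -0.3 -2. ]
wood h -0.012 34 tx range [-0.0372  0.0166] lat -0.0065
wood h -0.007 69 tx range [-0.0378  0.0194] lat -0.0066
wood h -0.002 71 tx range [-0.039   0.0203] lat -0.0064
wood h 0.003 61 tx range [-0.0398  0.02  ] lat -0.0066
wood h 0.008 57 tx range [-0.0387  0.0201] lat -0.0065
wood h 0.013 45 tx range [-0.0382  0.0198] lat -0.0067
wood h 0.018 48 tx range [-0.0398  0.0198] lat -0.0067
wood h 0.023 45 tx range [-0.0407  0.0196] lat -0.0066
wood h 0.028 103 tx range [-0.0403  0.0188] lat -0.0031
collar 304 [ 0.0269  0.0561 -0.0116] a range [-0.0363  0.0192] z -0.0127
tip h -0.085 11 tx [-0.0025  0.0217] lat [0.0193 0.0354]
tip h -0.077 30 tx [-0.0182  0.0093] lat [-0.0094  0.0281]
tip h -0.069 38 tx [-0.0173  0.0011] lat [-0.0095  0.0072]
tip h -0.061 40 tx [-0.0174  0.001 ] lat [-0.0095  0.008 ]
tip h -0.053 47 tx [-0.0185  0.0008] lat [-0.0102  0.0033]
tip h -0.045 14 tx [-0.0137 -0.001 ] lat [-0.0083 -0.0013]
```

Emit:
jog_arm --commands '[0.031,0,0.397,0,0,0,10,0.038,0,0.297,0,0,0,10,0.026,0,0.198,0,0,0,10,0.007,0,0.05,0,0,0,10,0,0,0,0,0,0,10,0,0,0,0,0,0,10]'

```text
t: 23.82
tool_pos: [0.5051, 0.3173, 0.0852]
tool_rot: [1.733, 2.488, -0.111]
contact_force: [-0.9, 0.0, -2.1]
opening: 0.0126
grip_force: 104.3
```

```bash
python3 tilt.py
```

```text
tcp [0.5051 0.3173 0.0852] F [-0.9  0.  -2.1]
wood h -0.012 37 tx range [-0.0395  0.0185] lat -0.0062
wood h -0.007 59 tx range [-0.0386  0.0208] lat -0.0066
wood h -0.002 61 tx range [-0.0395  0.0206] lat -0.0064
wood h 0.003 55 tx range [-0.0392  0.0205] lat -0.0062
wood h 0.008 48 tx range [-0.0387  0.02  ] lat -0.0068
wood h 0.013 46 tx range [-0.0394  0.0192] lat -0.0063
wood h 0.018 34 tx range [-0.0389  0.0201] lat -0.0066
wood h 0.023 36 tx range [-0.0406  0.0198] lat -0.0067
wood h 0.028 99 tx range [-0.0411  0.0187] lat -0.0035
wood h 0.033 6 tx range [-0.0258  0.0186] lat -0.0026
collar 294 [ 0.0129  0.007  -0.0123] a range [-0.0354  0.0193] z -0.0125
```

Emit:
jog_arm --commands '[0.004,0,0.03,0,0,0,10,0.004,0,0.03,0,0,0,10,0.003,0,0.02,0,0,0,10,0,0,0,0,0,0,10]'

```text
t: 24.38
tool_pos: [0.5049, 0.3177, 0.0812]
tool_rot: [1.733, 2.489, -0.111]
contact_force: [-3.8, 1.4, 5.7]
opening: 0.0131
grip_force: 105.5
```

Emit:
jog_arm --commands '[0,0,0,0,0,0,25,0,0,0,0,0,0,45,0,0,0,0,0,0,45,0,0,0,0,0,0,45,-0.039,0,-0.3,0,0,0,45,-0.065,0,-0.5,0,0,0,45,-0.11,0,-0.8,0,0,0,45,-0.11,0,-0.8,0,0,0,45,0,0,0,0,0.65,0,45,0,0,0,0,0.65,0,45,0,0,0,0,0,0,45]'

```text
t: 25.75
tool_pos: [0.5054, 0.3157, 0.2263]
tool_rot: [1.796, 2.576, 0.002]
contact_force: [0.0, -0.4, 0.9]
opening: 0.0446
grip_force: 0.0
```

```bash
python3 - <<'E'
from h import *
o=ctrl.get_obs();print(np.round(o["tool_pos"],3),np.round(o["contact_force"],1),o["opening"])
for c in("scene","top","wrist"):
    s=grab(c);W=fpts(s) if c=="wrist" else pts(s)
    for k in nets.silhouettes(c,"key")[:1]:
        w=W[k["mask"]];w=w[np.isfinite(w[:,2])];g=w[w[:,2]>.1];cl=w[(w[:,2]>.055)&(w[:,2]<.08)]
        print(c,k["p"],"grip",rect(g[:,:2]) if len(g)>5 else 0,np.percentile(w[:,2],98))
        if len(cl)>10: print(" collar z",np.median(cl[:,2]),np.percentile(cl[:,2],[3,97]),cv2.minEnclosingCircle((cl[:,:2]*1000).astype(np.float32)))
    for n in("octopus","snail","knob","carriage"):
        for k in nets.silhouettes(c,n)[:1]: print("  ",n,round(k["p"],2),np.nanmedian(W[k["mask"]],0).round(3))
E
```

```text
[0.505 0.316 0.226] [ 0.  -0.4  0.9] 0.0446449832840588
scene 0.82 grip (array([0.5083, 0.3071]), array([17.8, 64.2]), np.float32(-1.238)) 0.11360299669089602
 collar z 0.0687473462407765 [0.06311105 0.07892065] ((511.1322021484375, 309.89678955078125), 30.909339904785156)
   octopus 0.95 [ 0.488 -0.281  0.068]
   snail 0.57 [0.546 0.502 0.023]
   knob 0.57 [0.553 0.061 0.073]
   carriage 0.75 [0.558 0.067 0.049]
top 0.63 grip (array([0.494 , 0.2737]), array([73.6, 27.6]), np.float32(0.7064)) 0.32628020366467225
 collar z 0.06737017308454774 [0.05970195 0.07399825] ((509.75970458984375, 304.291259765625), 31.281949996948242)
   octopus 0.65 [ 0.474 -0.288  0.094]
   knob 0.92 [0.547 0.052 0.075]
   carriage 0.64 [0.542 0.052 0.054]
wrist 0.86 grip (array([0.5085, 0.3075]), array([15.2, 63.8]), np.float32(-1.2203)) 0.11215471440329804
 collar z 0.06717784166478741 [0.06558747 0.06856686] ((508.51666259765625, 306.8008728027344), 32.68324661254883)
   octopus 0.65 [0.526 0.085 0.036]
   snail 0.86 [0.539 0.489 0.016]
   knob 0.15 [0.526 0.084 0.035]
   carriage 0.58 [0.527 0.084 0.035]
```

```bash
python3 -c "
from station import job
print(job.finish_job())"
```

```text
the job is handed in; nothing more can be done
None
```

The job is handed in at about 26 s. The knob was loosened, and the carriage slid until its pointer was within about 0.2 mm of the marker by the wrist camera. The knob is clamped fully home, and the key hangs upright in its block, released, with both clay figures unmoved.

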